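# Load a film roll under the sprung bail of its dispenser

### The arm

A 7-joint arm with a two-finger parallel gripper is mounted at the origin on a cart in front of the work surface, level with it; the furniture and walls round the work are solid. World frame = base frame: x ahead of the robot, y to its left, z up, the work surface at z = 0. Lengths are in m, angles in rad, forces in N, time in s.
With the tool pointing down it reaches from about 0.425 to 0.875 m from the base axis. Payload 4.7 kg.
Tool frame: the origin (TCP) lies at the very end of the fingers, on their centre line; the grasp point (between the pads) lies 19 mm behind it; z points along the fingers, y is the direction in which the jaws open and shut (so a half turn about z gives the same grasp; the last joint's range is limited). The gripper opens to 87 mm and grips with 3 to 60 N. Pads are 19 mm wide; open, the fingers measure 117 mm over their backs; the gripper's body (75 mm by 190 mm) begins 51 mm behind the grasp point.
Start: joints at [1.245, 0.321, -0.07, 1.45, 0.023, 1.371, -0.057], TCP at [0.217, -0.613, 0.223] pointing down, gripper open.
Joint ranges: [-2.86, 2.86], [-0.3, 2.09], [-1.38, 1.24], [0.06, 2.45], [-1.56, 4.7], [0.09, 2.05], [-2.69, 2.69]. Speed limits (rad/s): [2.57, 2.57, 3.14, 3.14, 3.14, 3.14, 3.14].

### API

Orientations are given as a rotation vector (axis times angle).
In Python, from bench import ctrl gives the robot as it stands. The module is installed in compiled form; this text tells all that it offers.
- The arm moves only by the tool move_arm, never from a script. Its arguments are lists of equal length, an entry for each row: "dp": the shift along the tool's x, y, z in units of 30 mm (1.0 is 30 mm), a list of three; "turn": the turn about the tool's z in units of 5 degrees (1.0 is 5 degrees); "jaw": the opening, from -1 (shut) to 1 (fully open). A call has 1 to 5 rows; each row is the pose to reach, as a shift and turn from the pose commanded when the call began, along the tool's axes at that moment; what a row does not reach only later rows make up. A row lasts 1/10 s, in which the tool goes at most 50 mm and 8.59 degrees, less where a joint would pass 70% of its speed; a pose out of reach is approached as far as the arm can. A call with a gripper value outside its range is refused whole. The fingers move at their own pace and stop on an object; "grip_force" is the grip in N (left out, the last holds). Time passes only in rows, so rows that repeat a pose let the fingers close. It gives the time, the measured TCP pose, the force and the opening at its end, in the units of the state.
- ctrl.get_state(): the state, without advancing time (a new reading comes with each control period).
- ctrl.get_image(name): name is "scene" or "top"; returns the picture (400x640x3 uint8, red, green, blue); there is no depth.
- ctrl.camera_info(name): a dict with "intrinsics" (3x3 intrinsics, pixels), "extrinsics" (4x4, takes a point from world to camera coordinates). Camera axes: x right, y up, looking along -z (the intrinsics and any distortion apply to the point x, -y, -z); pixel columns grow to the right and rows downward; lengths in m; the calibration is good to about 2 mm. A picture is of the moment at which its call begins. camera_info takes no time and is no camera call.
- ctrl.close_job(): hands the job in, once; it reports no verdict.
Trained networks look in the newest picture that a camera, given by its name, has taken for a name from the list of things; names that differ only in an ending like _2 or _b are one class to them, and where a whole thing is asked for, a point or a joint stands for the part that bears it (a point fixed in the world has none). Each returns a list of dicts, best first, with "confidence" (0 to 1); they miss things now and then, are a little off and sometimes report something else, mostly with a low value. They report only what shows in the picture. A call takes as long as a camera call. They do not tell look-alikes from the thing itself.
- ctrl.look_for(camera, target): "rect" ([centre column, centre row, width, height] in pixels, round what is visible of it).
- ctrl.masks_of(camera, target): "region" (400x640 bool, what is visible of it) and "rect" ([centre column, centre row, width, height] in pixels, round what is visible of it).
The state is a dict: "time": time; "joint_positions": joint angles; "qd": joint speeds; "joint_torque": joint torques, N m; "position": TCP position; "tool_rot": TCP orientation; "ft_force": force on the tool from outside, world axes, zero at the start; "torque": the same for the moment, N m; "grip_width": opening from 0.0 (shut) to 1.0 (fully open).
Only numpy, scipy, OpenCV 4.12 (cv2) and the standard library are available. Lean on these libraries where they do the work, as an engineer would, in place of code of your own. Each camera call takes 0.05 s, during which the arm holds its last target. There are 200 camera calls.

### The job

Load the roll of film into the bench dispenser: push the dispenser's sprung hold-down bail back by its lever until it stays back by itself, lay the roll in the two cradles beneath it, then bring the bail forward again so that it snaps down and bears on the roll. Leave the beaker, the dropper bottle and the brass weight where they stand.

Things in the scene. Friction and masses are not known exactly. Their poses are not given: they have to be found in the camera images.
- dispenser: grey base plate 170 x 200 mm, 11 mm high, fixed; origin on the table at its middle line, 20 mm behind the roll's seat. x: level, from the cradles to the bail's pivot posts (away from the robot, give or take yaw); y along the cradles; z up. Bail pivot axis along y at x 60, z 70 mm; posts at y +-60 mm, 80 mm high
- cradle_center (a point): where the roll's centre is when it lies in both V cradles: 60 mm above the table, x -20, y 0 of the dispenser, same axes. Cradles: 12 mm thick, at y +-46 mm, 45-degree V open upward, about 60 mm high; between them 80 mm of free room for fingers, down to the base plate. End cheeks: inner faces at y +-73 mm, from x -42 to +2 mm, 64 mm high
- bail (a joint): angle of the bail, rad. 0: down, cradles empty (start). About 0.41: down on a seated roll. 1.20: fully back on its stop. Over-centre spring, dead centre at about 0.85: beyond it the bail is driven back and stays there by itself, below it the bail is driven down. Moving it by the handle takes up to about 8 N
- bail_handle (a point): middle of the black cross handle (14 mm thick, 36 mm long along y) on the bail's lever, at y -85 mm (on the right from the robot), 85 mm from the pivot axis. At bail 0 the lever stands 120 degrees from the dispenser's +x (leans to the robot, handle 144 mm high), at 1.20 51 degrees (leans away, 136 mm high). Push it to +x from in front; bring it back to -x from behind
- bail_bar (a point): middle of the bail's rubber pressure bar, 12 mm thick, 80 mm long along y, on thin arms at y +-46 mm, 82 mm from the pivot axis. Bail at 0: it lies in the way between the cradles, 53 mm high. Bail back: 138 mm high, 36 mm behind and 78 mm above the seated roll's centre; an upright gripper strikes it there, so come in leaning 25 to 45 degrees, wrist toward the robot
- roll_center (a point): centre of the film roll, a white cylinder of 40 mm diameter and 120 mm length (cardboard core ends reach 5 mm farther on each side), about 0.16 kg, lying on the table; its y axis is the roll's axis. It is the same either way round and can roll if nudged
- beaker: small glass beaker, 53 mm wide, 67 mm high; origin at its underside
- dropper: amber dropper bottle with rubber bulb, 52 mm wide, 139 mm high; origin at its underside
- weight: brass-coloured round weight with knob, 49 mm wide, 49 mm high; origin at its underside
Not all that is in view belongs to the job. Leave any green or purple look-alike of the part that bears roll_center alone.

How it is judged:
On the way, in this order (a step that is already met when the one before it is completed fails the run):
1. the bail is fully back (value of joint bail above 1.1 rad), for 0.2 s.
2. the roll lies in both cradles while the bail stays back (value of joint bail above 1 rad and distance between roll_center and cradle_center below 0.012 m and angle between the y axis of roll_center and the y axis of cradle_center, either way round below 0.12 rad), for 0.2 s.
At the end, for the whole second after the job is handed in: The roll lies in both cradles (its centre within 12 mm of the seat, its axis within 0.12 rad of the cradles') and the bail is down, its bar resting on the roll (bail joint between 0.33 and 0.49 rad) (value of joint bail between 0.33 and 0.49 rad and distance between roll_center and cradle_center below 0.012 m and angle between the y axis of roll_center and the y axis of cradle_center, either way round below 0.12 rad); the robot touches nothing.
It fails at once if the beaker is moved by more than 3 cm (distance of beaker from where it was at the start of the episode above 0.03 m).
It fails at once if the dropper bottle is moved by more than 3 cm (distance of dropper from where it was at the start of the episode above 0.03 m).
It fails at once if the weight is moved by more than 3 cm (distance of weight from where it was at the start of the episode above 0.03 m).
It also fails if it takes over 64 s, if anything falls off the work surface, if the arm or the gripper's body presses on something with over 40 N, if the wrist force passes 120 N, or if a joint passes its speed limit or range.

## Working session

There is one attempt and no reset: what is moved stays moved. The work goes in short steps, Python scripts to look and compute and a tool call to move; the robot and the scene stay as the last step left them, time stands still between calls to the robot, and variables do not carry over. Pictures are saved under pics/ and viewed, about 8 in all and at most 12, crops included, and the job is handed in when it is done.

Besides the shell and the picture viewer there is one more tool, called after "Request:" as name(argument=value, ...), one argument or row to a line, values as JSON. move_arm: Moves the arm, as the interface text tells. Its arguments: {"type":"object","properties":{"dp":{"type":"array","items":{"type":"array","items":{"type":"number"}}},"turn":{"type":"array","items":{"type":"number"}},"jaw":{"type":"array","items":{"type":"number"}},"grip_force":{"type":"number"}},"required":["dp","turn","jaw"]}

```bash
mkdir -p pics; python3 - <<'E'
from bench import ctrl
import cv2, numpy as np
print(ctrl.get_state())
for n in ("scene","top"):
    im=ctrl.get_image(n); cv2.imwrite(f"pics/{n}0.png",im[:,:,::-1])
    c=ctrl.camera_info(n); print(n,c)
    for t in ("dispenser","roll_center","bail_handle","bail_bar","beaker","dropper","weight"):
        print(n,t,[(np.round(d["rect"]).tolist(),round(d["confidence"],2)) for d in ctrl.look_for(n,t)])
E
```

```text
{'time': 0.0, 'joint_positions': array([ 1.24512121,  0.32180496, -0.07006679,  1.45169169,  0.02262067,
        1.37077334, -0.0568931 ]), 'qd': array([ 0.0015519 , -0.00047702, -0.00141294,  0.00191849, -0.0012881 ,
       -0.00081448, -0.00066301]), 'joint_torque': array([ 1.10350327e-04, -4.91287351e+01, -4.03740825e-01, -3.12528241e+01,
       -6.37660269e-02,  4.36730019e-02,  1.88500258e-04]), 'position': array([ 0.21637992, -0.61234089,  0.2214647 ]), 'tool_rot': array([-3.09454680e+00, -5.30881600e-01,  6.92944501e-04]), 'ft_force': array([ 0.80177332,  0.13667079, -0.68832444]), 'torque': array([-0.02158825,  0.01692741, -0.03040095]), 'grip_width': 1.000777727633933}
scene {'intrinsics': array([[416.79211673,   0.        , 319.7570045 ],
       [  0.        , 416.79211673, 195.28229507],
       [  0.        ,   0.        ,   1.        ]]), 'extrinsics': array([[-0.61058349, -0.79154937,  0.02524692,  0.22531915],
       [ 0.45629778, -0.3255642 ,  0.8281306 , -0.37102375],
       [-0.64728675,  0.51716298,  0.55996634, -1.08639197],
       [ 0.        ,  0.        ,  0.   
[... 781 characters left out ...]
778e-02,
        -5.23290462e-01],
       [-5.72676415e-02, -1.90366627e-03,  9.98357047e-01,
        -2.00275838e+00],
       [ 0.00000000e+00,  0.00000000e+00,  0.00000000e+00,
         1.00000000e+00]])}
top dispenser [([272.0, 201.0, 52.0, 44.0], 0.85)]
top roll_center [([349.0, 203.0, 33.0, 15.0], 0.74), ([435.0, 234.0, 16.0, 34.0], 0.71), ([423.0, 195.0, 23.0, 31.0], 0.66)]
top bail_handle [([274.0, 197.0, 47.0, 26.0], 0.67)]
top bail_bar [([280.0, 195.0, 33.0, 22.0], 0.74)]
top beaker [([327.0, 164.0, 12.0, 15.0], 0.69)]
top dropper [([395.0, 221.0, 18.0, 19.0], 0.63), ([212.0, 185.0, 15.0, 10.0], 0.31)]
top weight [([211.0, 186.0, 12.0, 6.0], 0.5), ([273.0, 201.0, 51.0, 45.0], 0.46)]
```

```bash
python3 - <<'E'
import cv2
a=cv2.imread("pics/top0.png")[140:270,190:460]; b=cv2.imread("pics/scene0.png")[150:300,170:430]
cv2.imwrite("pics/topc.png",cv2.resize(a,None,fx=2.96,fy=2.96,interpolation=cv2.INTER_CUBIC))
cv2.imwrite("pics/scenec.png",cv2.resize(b,None,fx=3,fy=3,interpolation=cv2.INTER_CUBIC))
E
```

```text
(no output)
```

View pics/topc.png

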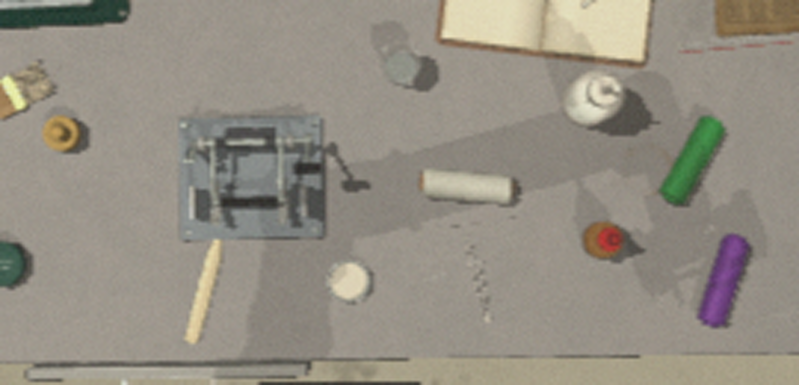

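View pics/scenec.png

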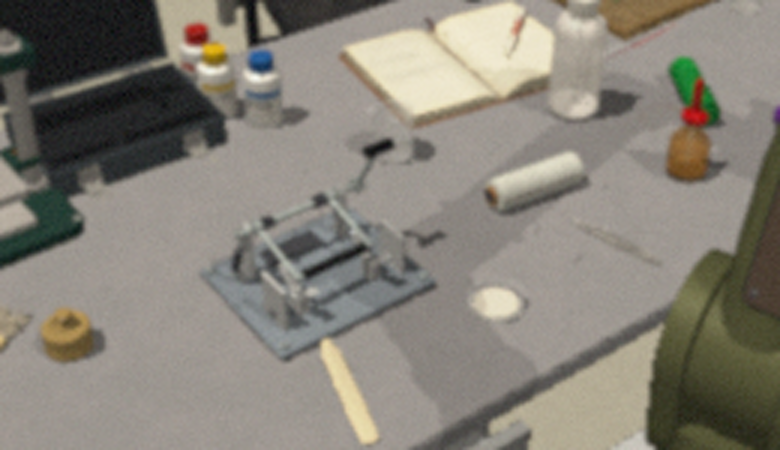

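The top view shows the dispenser at crop (252,178), its handle at (308,168) and its shadow right of it. The white roll lies at (468,186), with the beaker (402,68), dropper (605,240) and weight (62,132) clear of it. The green and purple rolls are the decoys.

```bash
cat > h.py <<'E'
from bench import ctrl
import cv2, numpy as np
from scipy.spatial.transform import Rotation as R
def ray(n,uv):
    c=ctrl.camera_info(n); K=c["intrinsics"]; T=c["extrinsics"]
    d=np.linalg.solve(K,[uv[0],uv[1],1.])*[1,-1,-1]
    return -T[:3,:3].T@T[:3,3], T[:3,:3].T@d
def at_z(n,uv,z):
    o,d=ray(n,uv); return o+d*(z-o[2])/d[2]
def proj(n,p):
    c=ctrl.camera_info(n); q=c["extrinsics"]@np.r_[p,1]; q=c["intrinsics"]@(q[:3]*[1,-1,-1]); return q[:2]/q[2]
def tri(uv1,uv2):
    A=[];b=[]
    for n,uv in (("top",uv1),("scene",uv2)):
        o,d=ray(n,uv); d=d/np.linalg.norm(d); P=np.eye(3)-np.outer(d,d); A.append(P);b.append(P@o)
    A=np.vstack(A);b=np.hstack(b); x=np.linalg.lstsq(A,b,rcond=None)[0]; return x,np.linalg.norm(A@x-b)
def disp(o,yaw,p): return o+R.from_euler('z',yaw).apply(p)
E
python3 - <<'E'
from h import *
np.set_printoptions(precision=4,suppress=True)
im={}
for n in ("top","scene"): im[n]=ctrl.get_image(n)
for t,z in (("dispenser",.011),("roll_center",.02)):
    for n in ("top","scene"):
        m=ctrl.masks_of(n,t)
        for k,d in enumerate(m[:1]):
            mm=d["region"].astype(np.uint8); pts=cv2.findNonZero(mm); r=cv2.minAreaRect(pts)
            box=cv2.boxPoints(r); W=np.array([at_z(n,b,z) for b in box])
            ys,xs=np.nonzero(mm)
            print(t,n,d["confidence"],mm.sum(),"ctr",at_z(n,r[0],z),"mean",at_z(n,(xs.mean(),ys.mean()),z)); print(W[:,:2], np.linalg.norm(np.diff(W,axis=0),axis=1))
            np.save(f"{t}_{n}.npy",mm)
for t,u in (("beaker",.03),("dropper",.07),("weight",.02)):
    d=ctrl.look_for("top",t)[0]; print(t,at_z("top",d["rect"][:2],u))
c=lambda u,v:(190+u/2.96,140+v/2.96)
print("handle", tri(c(308,168),(170+380/3,150+148/3)), at_z("top",c(308,168),.144))
for q in ((182,117),(324,117),(326,238),(178,239)): print("corner",at_z("top",c(*q),.011))
E
```

```text
dispenser scene 0.92 2571 ctr [0.5273 0.0506 0.011 ] mean [0.5196 0.0725 0.011 ]
[[ 0.6211  0.1702]
 [ 0.6934 -0.143 ]
 [ 0.4334 -0.0692]
 [ 0.3993  0.1998]] [0.3214 0.2703 0.2712]
roll_center top 0.88 331 ctr [ 0.5302 -0.5394  0.02  ] mean [ 0.5306 -0.5392  0.02  ]
[[ 0.4851 -0.4855]
 [ 0.5985 -0.5567]
 [ 0.5755 -0.5935]
 [ 0.4622 -0.5222]] [0.1339 0.0435 0.1338]
roll_center scene 0.73 183 ctr [ 0.5294 -0.5418  0.02  ] mean [ 0.5423 -0.5509  0.02  ]
[[ 0.6023 -0.5556]
 [ 0.607  -0.6215]
 [ 0.4609 -0.5287]
 [ 0.4593 -0.4698]] [0.0661 0.1731 0.059 ]
beaker [ 0.6533 -0.143   0.03  ]
dropper [ 0.4216 -0.4047  0.07  ]
weight [0.5257 0.0695 0.02  ]
handle (array([ 0.5182, -0.0155,  0.1406]), np.float64(0.0006246313609105884)) [ 0.5183 -0.0153  0.144 ]
corner [0.5997 0.166  0.011 ]
corner [ 0.5972 -0.0322  0.011 ]
corner [ 0.4285 -0.0331  0.011 ]
corner [0.4297 0.1724 0.011 ]
```

```bash
python3 - <<'E'
from h import *
np.set_printoptions(precision=4,suppress=True)
acc=np.mean([ctrl.get_image("top").astype(float) for _ in range(4)],0); sc=np.mean([ctrl.get_image("scene").astype(float) for _ in range(4)],0)
np.save("top.npy",acc); np.save("scene.npy",sc)
for n in ("top","scene"):
  for t in ("roll_center","dispenser"):
    for d in ctrl.masks_of(n,t):
        ys,xs=np.nonzero(d["region"]); col=(acc if n=="top" else sc)[ys,xs].mean(0)
        r=cv2.minAreaRect(cv2.findNonZero(d["region"].astype(np.uint8)))
        print(n,t,round(d["confidence"],2),col,r)
        if t=="roll_center" and np.ptp(col)<40:
            W=np.array([at_z(n,b,.02) for b in cv2.boxPoints(r)]);print("ROLL",at_z(n,r[0],.02),at_z(n,(xs.mean(),ys.mean()),.02),W[:,:2].ravel())
# plate by colour (bluish) in top
blue=acc[...,2]-acc[...,0]; print("blue plate",blue[160:166,258:262].mean(),blue[185:190,255:258].mean(),"table",blue[240:250,230:240].mean())
b=(cv2.GaussianBlur(blue,(0,0),.7)>0.5*(blue[182:184,254:290].mean()+blue[240:250,230:240].mean())).astype(np.uint8); b[:, :235]=0;b[:,310:]=0;b[:170]=0;b[230:]=0
n_,l,s,_=cv2.connectedComponentsWithStats(b); k=1+s[1:,4].argmax(); m=(l==k).astype(np.uint8)
r=cv2.minAreaRect(cv2.findNonZero(m)); print("plate",r,s[k],[at_z("top",q,.011)[:2] for q in cv2.boxPoints(r)])
E
```

```text
top roll_center 0.88 [172.0947 167.0695 148.7345] ((346.9692077636719, 202.2461700439453), (32.00096130371094, 11.163125038146973), 7.125016689300537)
ROLL [ 0.5004 -0.2263  0.02  ] [ 0.5    -0.2263  0.02  ] [ 0.4866 -0.1581  0.532  -0.1645  0.5141 -0.2944  0.4687 -0.288 ]
top roll_center 0.67 [107.0537  70.2539 119.0327] ((434.2137756347656, 234.18785095214844), (11.401299476623535, 31.811660766601562), 14.743562698364258)
top roll_center 0.53 [ 67.2111 115.2759  67.7111] ((423.5943298339844, 194.33018493652344), (11.266915321350098, 32.24668884277344), 29.05460548400879)
top dispenser 0.94 [115.8649 118.1763 114.6115] ((274.0249328613281, 199.49876403808594), (41.248470306396484, 49.63799285888672), 87.1375961303711)
top dispenser 0.68 [134.7355  88.2211  68.1561] ((393.1000671386719, 220.70004272460938), (13.86362075805664, 14.758047103881836), 63.43495178222656)
scene roll_center 0.65 [ 58.7285 103.6629  51.8144] ((400.82080078125, 179.87734985351562), (24.6706600189209, 10.489887237548828), 60.945396423339844)
scene roll_center 0.57 [165.7514 160.5863 145.2714] ((347.0999755859375, 210.29998779296875), (11.384199142456055, 34.152591705322266), 71.56505584716797)
ROLL [ 0.4976 -0.2239  0.02  ] [ 0.498  -0.2235  0.02  ] [ 0.5357 -0.1707  0.5183 -0.3135  0.4593 -0.2773  0.4784 -0.1409]
scene dispenser 0.95 [115.9137 118.0577 116.764 ] ((276.70001220703125, 234.9000244140625), (51.42955780029297, 75.5791015625), 63.43495178222656)
blue plate -16.5 -6.166666666666667 table -17.0475
plate ((274.5, 199.5), (41.0, 49.0), 90.0) [ 250  179   50   42 1942] [array([0.602 , 0.1722]), array([ 0.5994, -0.0303]), array([ 0.4302, -0.0285]), array([0.4328, 0.173 ])]
```

```bash
cat > ov.py <<'E'
from h import *
def overlay(o,yaw,th,fn,ims,roll=None):
    P=lambda *p: disp(np.array(o),yaw,np.array(p)/1000)
    xb=lambda a:(60+82*np.cos(a),70+82*np.sin(a))
    hx,hz=60+85*np.cos(np.radians(120)-th),70+85*np.sin(np.radians(120)-th)
    L=[[P(x,y,11) for x,y in ((-70,-100),(100,-100),(100,100),(-70,100),(-70,-100))],
       [P(hx,-103,hz),P(hx,-67,hz)],[P(60,-60,80),P(60,60,80)]]
    for s in (-1,1): L+= [[P(-42,s*73,64),P(2,s*73,64)],[P(-20,s*46,32),P(-44,s*46,60)],[P(-20,s*46,32),P(4,s*46,60)]]
    a=np.pi+np.arcsin(17/82)-th; bx,bz=xb(a); L+=[[P(bx,-40,bz),P(bx,40,bz)]]
    out=[]
    for n,(x0,y0,w,h,f) in (("top",(240,170,66,66,6)),("scene",(225,190,100,90,6*66/90))):
        c=cv2.resize(ims[n].astype(np.uint8)[y0:y0+h,x0:x0+w,::-1].copy(),None,fx=f,fy=f,interpolation=cv2.INTER_CUBIC)
        for i,l in enumerate(L):
            q=np.array([((proj(n,p)+.5)-[x0,y0])*f for p in l]).astype(np.int32)
            cv2.polylines(c,[q],False,[(0,0,255),(0,255,255),(0,255,0),(255,0,0)][min(i,3)],1)
        out.append(c)
    H=min(c.shape[0] for c in out); cv2.imwrite(fn,np.hstack([c[:H] for c in out])[:, :800])
E
python3 - <<'E'
from ov import *
overlay((.501,.071,0),-.015,0,"pics/ov1.png",{n:np.load(n+".npy") for n in("top","scene")})
E
```

```text
(no output)
```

View pics/ov1.png

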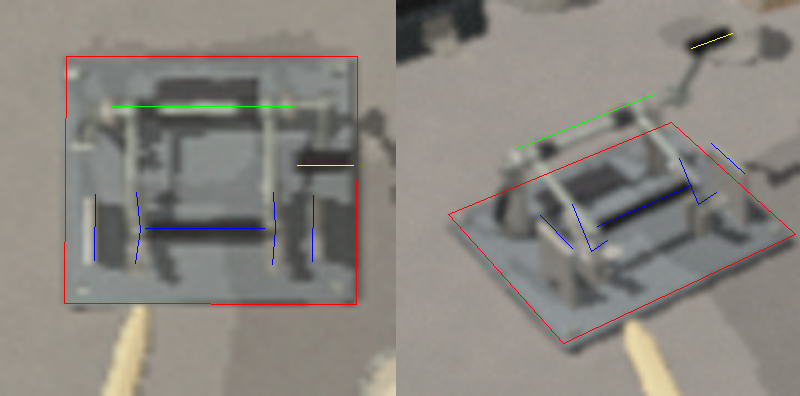

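```bash
cat > to.py <<'E'
from h import *
import sys
# usage: to.py x y z yawj  -> dp in tool units, turn so that the jaw axis points along x turned by yawj
t=np.array([float(v) for v in sys.argv[1:4]]); s=ctrl.get_state(); M=R.from_rotvec(s["tool_rot"]).as_matrix()
d=M.T@(t-s["position"])/.03
a=np.arctan2(M[1,1],M[0,1]); w=(a-float(sys.argv[4])+np.pi/2)%np.pi-np.pi/2   # turn about tool z(down): + reduces world angle
print("t",round(s["time"],2),"pos",s["position"].round(4),"toolx",M[:,0].round(3),"tooly",M[:,1].round(3),"tilt",M[:,2].round(3))
print("dp",d.round(2),"turn",round(np.degrees(w)/5,2),"F",s["ft_force"].round(1),"w",round(s["grip_width"],3))
E
python3 to.py .485 -.012 .2 -.015; python3 to.py .485 -.012 .128 -.015
```

```text
t 1.85 pos [ 0.2166 -0.6129  0.2226] toolx [ 0.943  0.333 -0.   ] tooly [ 0.333 -0.943  0.   ] tilt [-0. -0. -1.]
dp [ 15.11 -15.9    0.75] turn -13.93 F [-0.7  0.8  0.6] w 0.994
t 1.85 pos [ 0.2166 -0.6129  0.2226] toolx [ 0.943  0.333 -0.   ] tooly [ 0.333 -0.943  0.   ] tilt [-0. -0. -1.]
dp [ 15.11 -15.9    3.15] turn -13.93 F [-0.7  0.8  0.6] w 0.994
```

Request:
move_arm(
  dp=[
    [1.6,-1.7,0],
    [3.2,-3.4,0],
    [4.8,-5.1,0],
    [6.0,-6.3,0],
    [7.2,-7.6,0],
  ],
  turn=[-1.5,-3,-4.5,-6,-7],
  jaw=[-1,-1,-1,-1,-1],
)

```text
time: 2.35
position: [0.3189, -0.3826, 0.2228]
tool_rot: [2.789, 1.443, -0.0]
ft_force: [0.4, 0.1, 0.3]
grip_width: 0.633
```

```bash
python3 to.py .475 -.012 .2 -.015; python3 -c "
from h import *; print(ctrl.get_state()['joint_positions'].round(2))"
```

```text
t 2.35 pos [ 0.3189 -0.3826  0.2228] toolx [ 0.578  0.816 -0.   ] tooly [ 0.816 -0.578  0.001] tilt [ 0.    -0.001 -1.   ]
dp [13.09 -2.89  0.75] turn -6.88 F [0.4 0.1 0.3] w 0.633
[ 1.1   0.01 -0.27  1.81  0.    1.32  0.21]
```

Request:
move_arm(
  dp=[
    [1.6,-0.4,0],
    [3.2,-0.8,0],
    [4.8,-1.1,0],
    [6.4,-1.5,0.3],
    [8.0,-1.8,0.5],
  ],
  turn=[-1.5,-3,-4.5,-5.5,-6.9],
  jaw=[-1,-1,-1,-1,-1],
)

```text
time: 2.85
position: [0.4141, -0.1559, 0.2077]
tool_rot: [2.236, 2.205, -0.001]
ft_force: [1.3, -0.9, 0.4]
grip_width: 0.174
```

```bash
python3 to.py .475 -.012 .128 -.015; python3 -c "
from h import *; print(ctrl.get_state()['joint_positions'].round(2))"
```

```text
t 2.85 pos [ 0.4141 -0.1559  0.2077] toolx [ 0.014  1.    -0.001] tooly [ 1.    -0.014  0.001] tilt [ 0.001 -0.001 -1.   ]
dp [4.83 1.96 2.65] turn 0.01 F [ 1.3 -0.9  0.4] w 0.174
[ 0.86 -0.11 -0.52  1.94 -0.06  1.3   0.34]
```

Request:
move_arm(
  dp=[
    [1.5,0.6,0],
    [3.0,1.2,0.3],
    [4.4,1.8,1.2],
    [4.83,1.96,2.4],
    [4.83,1.96,2.65],
  ],
  turn=[0,0,0,0,0],
  jaw=[-1,-1,-1,-1,-1],
)

```text
time: 3.35
position: [0.4732, -0.0106, 0.125]
tool_rot: [-2.231, -2.204, 0.003]
ft_force: [0.2, -1.3, 0.5]
grip_width: 0.007
```

```bash
python3 to.py .575 -.014 .128 -.015; python3 - <<'E'
from ov import *
overlay((.501,.073,0),-.015,0,"pics/ov2.png",{n:ctrl.get_image(n) for n in("top","scene")})
E
```

```text
t 3.35 pos [ 0.4732 -0.0106  0.125 ] toolx [0.012 1.    0.002] tooly [ 1.    -0.012 -0.005] tilt [-0.005  0.002 -1.   ]
dp [-0.07  3.39 -0.12] turn 0.03 F [ 0.2 -1.3  0.5] w 0.007
```

View pics/ov2.png

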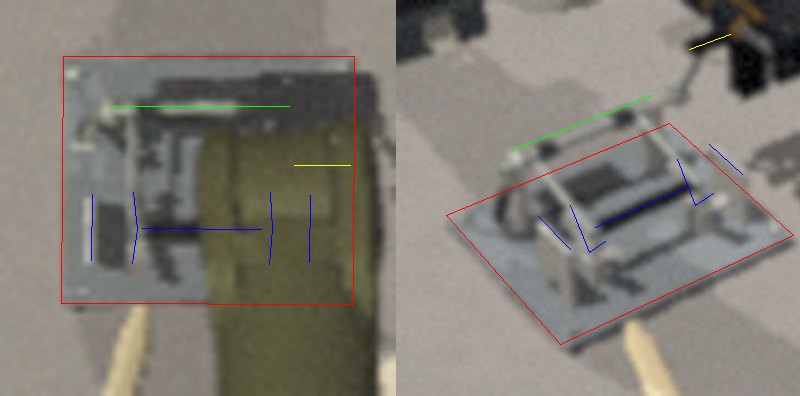

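Request:
move_arm(
  dp=[
    [0,0.6,-0.1],
    [0,1.2,-0.1],
    [0,1.8,-0.1],
    [0,2.4,-0.1],
    [0,2.9,-0.1],
  ],
  turn=[0,0,0,0,0],
  jaw=[-1,-1,-1,-1,-1],
)

```text
time: 3.95
position: [0.5626, -0.0181, 0.1327]
tool_rot: [2.245, 2.197, -0.002]
ft_force: [-2.2, 0.5, -0.5]
grip_width: 0.004
```

Request:
move_arm(
  dp=[
    [0,0.3,0],
    [0,0.6,0],
    [0,0.8,0],
    [0,0.8,0],
    [0,0.8,0],
  ],
  turn=[0,0,0,0,0],
  jaw=[-1,-1,-1,-1,-1],
)

```text
time: 4.45
position: [0.5861, -0.016, 0.1313]
tool_rot: [2.241, 2.201, -0.0]
ft_force: [0.2, 0.4, -0.4]
grip_width: 0.005
```

```bash
python3 to.py .595 -.014 .128 -.015; python3 - <<'E'
from ov import *
overlay((.501,.073,0),-.015,1.2,"pics/ov3.png",{n:ctrl.get_image(n) for n in("top","scene")})
E
```

```text
t 4.45 pos [ 0.5861 -0.016   0.1313] toolx [ 0.018  1.    -0.   ] tooly [ 1.    -0.018  0.   ] tilt [ 0. -0. -1.]
dp [0.07 0.29 0.11] turn -0.03 F [ 0.2  0.4 -0.4] w 0.005
```

View pics/ov3.png

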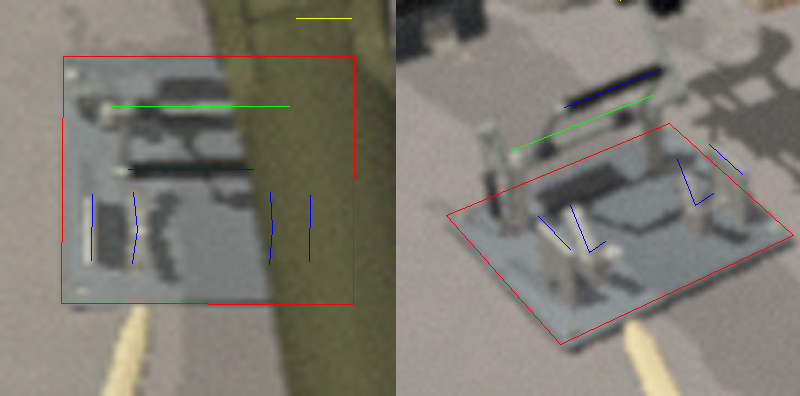

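```bash
python3 to.py .499 -.225 .10 -.14;python3 to.py .499 -.225 .012 -.14; python3 -c "
from h import *; print(ctrl.get_state()['joint_positions'].round(2))"
```

```text
t 4.55 pos [ 0.5859 -0.0159  0.1312] toolx [ 0.018  1.    -0.   ] tooly [ 1.    -0.018  0.   ] tilt [ 0. -0. -1.]
dp [-7.02 -2.77  1.04] turn 1.4 F [-0.2 -0.2  0.4] w 0.008
t 4.55 pos [ 0.5859 -0.0159  0.1312] toolx [ 0.018  1.    -0.   ] tooly [ 1.    -0.018  0.   ] tilt [ 0. -0. -1.]
dp [-7.02 -2.77  3.98] turn 1.4 F [-0.2 -0.2  0.4] w 0.008
[ 0.58  0.33 -0.72  1.71  0.23  1.19 -0.21]
```

Request:
move_arm(
  dp=[
    [-1.3,-0.7,-0.4],
    [-2.8,-1.3,-0.4],
    [-4.3,-1.9,-0.4],
    [-5.7,-2.4,-0.2],
    [-6.9,-2.77,0.4],
  ],
  turn=[0,0.4,0.8,1.2,1.4],
  jaw=[1,1,1,1,1],
  grip_force=30,
)

```text
time: 5.05
position: [0.499, -0.2247, 0.1208]
tool_rot: [2.371, 2.054, -0.0]
ft_force: [0.8, 0.3, 0.6]
grip_width: 0.374
```

Request:
move_arm(
  dp=[
    [0,0,0.2],
    [0,0,0.5],
    [0,0,0.5],
    [0,0,0.5],
    [0,0,0.5],
  ],
  turn=[0,0,0,0,0],
  jaw=[1,1,1,1,1],
)

```text
time: 5.55
position: [0.5003, -0.2201, 0.1046]
tool_rot: [2.368, 2.063, 0.001]
ft_force: [0.0, 0.5, -0.4]
grip_width: 0.832
```

```bash
python3 to.py .499 -.225 .012 -.14; python3 - <<'E'
from h import *
o=[]
for n,(u,v) in (("top",(347,202)),("scene",(347,210))):
    im=ctrl.get_image(n); o.append(cv2.resize(im[v-33:v+33,u-33:u+33,::-1],None,fx=6,fy=6,interpolation=cv2.INTER_CUBIC))
    for d in ctrl.masks_of(n,"roll_center"):
        r=cv2.minAreaRect(cv2.findNonZero(d["region"].astype(np.uint8))); print(n,d["confidence"],r, at_z(n,r[0],.02))
cv2.imwrite("pics/g.png",np.hstack(o))
E
```

```text
t 5.55 pos [ 0.5003 -0.2201  0.1046] toolx [ 0.137  0.991 -0.   ] tooly [ 0.991 -0.137  0.001] tilt [ 0.001 -0.    -1.   ]
dp [-0.17 -0.02  3.09] turn 0.03 F [ 0.   0.5 -0.4] w 0.832
top 0.74 ((422.5986633300781, 193.73565673828125), (12.130921363830566, 32.32251739501953), 28.610462188720703) [ 0.53137528 -0.53701385  0.02      ]
top 0.52 ((334.0, 202.0), (8.0, 6.0), 90.0) [ 0.50204052 -0.17312205  0.02      ]
top 0.52 ((433.7500305175781, 234.25), (10.435516357421875, 31.622774124145508), 18.434947967529297) [ 0.36508465 -0.57837128  0.02      ]
scene 0.84 ((347.25726318359375, 210.23497009277344), (11.09033489227295, 33.83732223510742), 70.70995330810547) [ 0.49754165 -0.22465265  0.02      ]
scene 0.43 ((400.5170593261719, 179.9536590576172), (23.676788330078125, 9.358966827392578), 65.224853515625) [ 0.52943741 -0.53834561  0.02      ]
```

View pics/g.png

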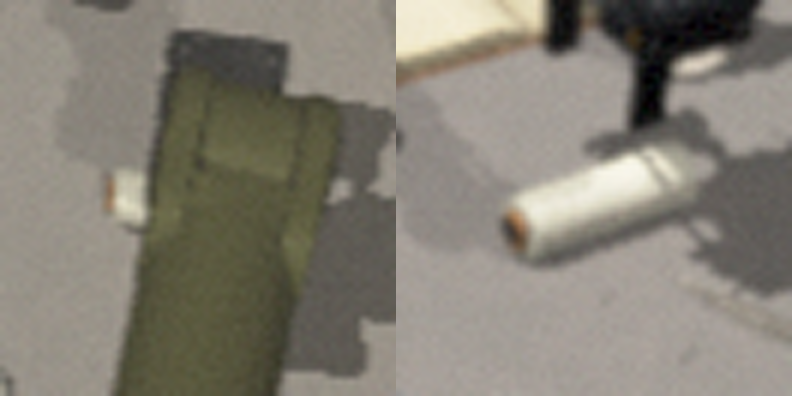

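Request:
move_arm(
  dp=[
    [-0.17,0,0.8],
    [-0.17,0,1.7],
    [-0.17,0,2.5],
    [-0.17,0,3.0],
    [-0.17,0,3.1],
  ],
  turn=[0,0,0,0,0],
  jaw=[1,1,1,1,1],
)

```text
time: 6.25
position: [0.4974, -0.2258, 0.0094]
tool_rot: [-2.369, -2.059, 0.002]
ft_force: [-0.4, 0.6, 0.7]
grip_width: 1.002
```

Request:
move_arm(
  dp=[
    [0,0,0],
    [0,0,0],
    [0,0,0],
    [0,0,0],
    [0,0,0],
  ],
  turn=[0,0,0,0,0],
  jaw=[-0.3,-0.3,-0.3,-0.3,-0.3],
  grip_force=25,
)

```text
time: 6.75
position: [0.499, -0.2267, 0.0116]
tool_rot: [2.371, 2.06, 0.0]
ft_force: [-0.6, 0.3, 0.5]
grip_width: 0.63
```

Request:
move_arm(
  dp=[
    [0,0,0],
    [0,0,0],
    [0,0,0],
    [0,0,0],
    [0,0,0],
  ],
  turn=[0,0,0,0,0],
  jaw=[-0.8,-0.8,-0.8,-0.8,-0.8],
)

```text
time: 7.25
position: [0.4988, -0.2265, 0.0112]
tool_rot: [2.371, 2.06, 0.0]
ft_force: [0.0, 0.3, 0.9]
grip_width: 0.454
```

Request:
move_arm(
  dp=[
    [0,0,-0.8],
    [0,0,-1.6],
    [0,0,-2.6],
    [0,0,-3.6],
    [0,0,-4.2],
  ],
  turn=[0,0,0,0,0],
  jaw=[-0.8,-0.8,-0.8,-0.8,-0.8],
)

```text
time: 7.75
position: [0.4992, -0.2265, 0.139]
tool_rot: [2.37, 2.06, 0.001]
ft_force: [-0.3, -0.4, -1.1]
grip_width: 0.451
```

```bash
python3 to.py .455 .072 .14 -.015
```

```text
t 7.75 pos [ 0.4992 -0.2265  0.139 ] toolx [ 0.139  0.99  -0.001] tooly [ 0.99  -0.139  0.002] tilt [ 0.002 -0.001 -1.   ]
dp [ 9.65 -2.85 -0.05] turn -1.43 F [-0.3 -0.4 -1.1] w 0.451
```

Request:
move_arm(
  dp=[
    [1.0,-0.8,-0.1],
    [2.2,-1.6,-0.1],
    [3.4,-2.2,-0.1],
    [4.6,-2.5,-0.1],
    [5.8,-2.85,-0.1],
  ],
  turn=[-0.3,-0.6,-0.9,-1.2,-1.43],
  jaw=[-0.8,-0.8,-0.8,-0.8,-0.8],
)

```text
time: 8.25
position: [0.4372, -0.0409, 0.1396]
tool_rot: [2.238, 2.205, -0.002]
ft_force: [0.9, -0.1, -1.4]
grip_width: 0.451
```

```bash
python3 to.py .455 .072 .14 -.015
```

```text
t 8.25 pos [ 0.4372 -0.0409  0.1396] toolx [ 0.015  1.    -0.001] tooly [ 1.    -0.015 -0.001] tilt [-0.001 -0.001 -1.   ]
dp [ 3.77  0.54 -0.02] turn 0.0 F [ 0.9 -0.1 -1.4] w 0.451
```

Request:
move_arm(
  dp=[
    [0.9,0.2,0],
    [1.9,0.4,0],
    [2.9,0.54,0],
    [3.77,0.54,0],
    [3.77,0.54,0],
  ],
  turn=[0,0,0,0,0],
  jaw=[-0.8,-0.8,-0.8,-0.8,-0.8],
)

```text
time: 8.75
position: [0.4555, 0.0751, 0.1399]
tool_rot: [-2.23, -2.211, -0.002]
ft_force: [-0.5, -0.4, -1.3]
grip_width: 0.453
```

```bash
python3 to.py .468 .072 .085 -.015; python3 - <<'E'
from ov import *
overlay((.5005,.072,0),-.015,1.2,"pics/ov4.png",{n:ctrl.get_image(n) for n in("top","scene")})
E
```

```text
t 8.75 pos [0.4555 0.0751 0.1399] toolx [0.009 1.    0.002] tooly [ 1.    -0.009 -0.   ] tilt [-0.     0.002 -1.   ]
dp [-0.1   0.42  1.83] turn 0.07 F [-0.5 -0.4 -1.3] w 0.453
```

View pics/ov4.png

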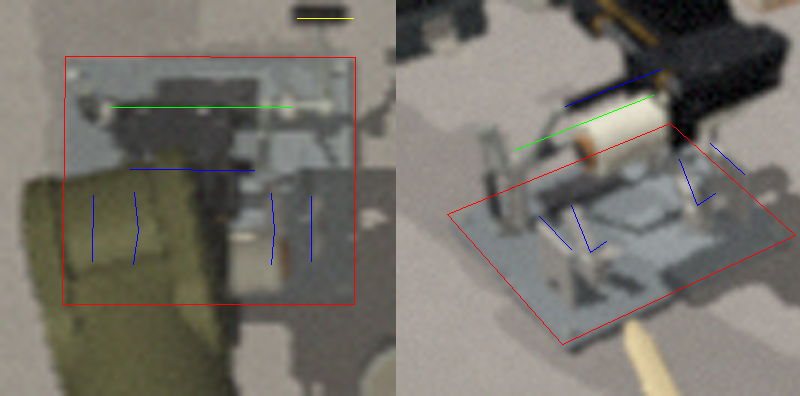

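Request:
move_arm(
  dp=[
    [-0.1,0.2,0.5],
    [-0.1,0.3,1.0],
    [-0.1,0.4,1.5],
    [-0.1,0.42,1.8],
    [-0.1,0.42,1.83],
  ],
  turn=[0,0,0,0,0],
  jaw=[-0.8,-0.8,-0.8,-0.8,-0.8],
)

```text
time: 9.35
position: [0.4676, 0.0662, 0.0838]
tool_rot: [-2.239, -2.201, 0.004]
ft_force: [0.2, -0.3, -1.9]
grip_width: 0.451
```

Request:
move_arm(
  dp=[
    [0,0,0.1],
    [0,0,0.2],
    [0,0,0.2],
    [0,0,0.2],
    [0,0,0.2],
  ],
  turn=[0,0,0,0,0],
  jaw=[-0.8,-0.8,-0.8,-0.8,-0.8],
)

```text
time: 9.85
position: [0.469, 0.0674, 0.0794]
tool_rot: [2.238, 2.204, 0.0]
ft_force: [-0.5, 0.3, -1.0]
grip_width: 0.457
```

```bash
python3 to.py .468 .072 .078 -.015
```

```text
t 9.85 pos [0.469  0.0674 0.0794] toolx [ 0.015  1.    -0.   ] tooly [ 1.    -0.015  0.001] tilt [ 0.001 -0.    -1.   ]
dp [ 0.15 -0.03  0.05] turn -0.0 F [-0.5  0.3 -1. ] w 0.457
```

Request:
move_arm(
  dp=[
    [0.15,0,0.1],
    [0.15,0,0.1],
    [0.15,0,0.1],
    [0.15,0,0.1],
    [0.15,0,0.1],
  ],
  turn=[0,0,0,0,0],
  jaw=[-0.8,-0.8,0.03,0.03,0.05],
)

```text
time: 10.35
position: [0.4684, 0.0698, 0.0784]
tool_rot: [2.239, 2.2, -0.008]
ft_force: [-16.5, -7.0, 23.9]
grip_width: 0.513
```

```bash
python3 to.py .46 .072 .15 -.015;python3 - <<'E'
from ov import *
overlay((.5005,.072,0),-.015,1.2,"pics/ov5.png",{n:ctrl.get_image(n) for n in("top","scene")})
E
```

```text
t 10.35 pos [0.4684 0.0698 0.0784] toolx [ 0.018  1.    -0.005] tooly [ 1.    -0.018 -0.002] tilt [-0.002 -0.005 -1.   ]
dp [ 0.06 -0.29 -2.39] turn -0.03 F [-16.5  -7.   23.9] w 0.513
```

View pics/ov5.png

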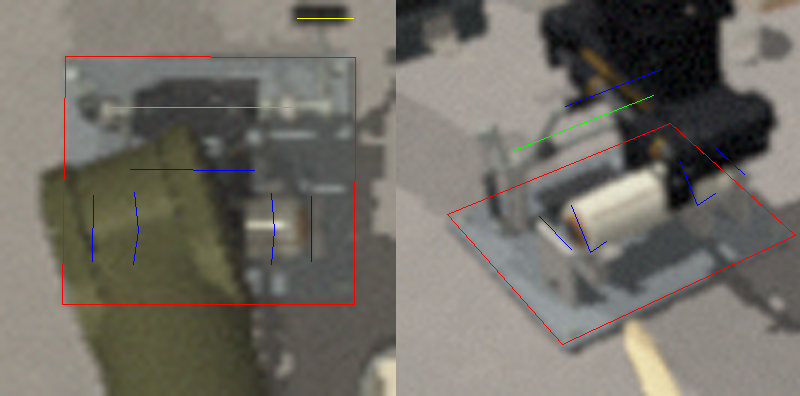

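Request:
move_arm(
  dp=[
    [0,0,-0.3],
    [0,0,-0.8],
    [0,0,-1.6],
    [0,0,-2.4],
    [0,0,-3.6],
  ],
  turn=[0,0,0,0,0],
  jaw=[0.05,0.05,0.05,0.05,0.05],
)

```text
time: 10.95
position: [0.4681, 0.0724, 0.1848]
tool_rot: [-2.236, -2.204, 0.001]
ft_force: [0.3, -1.7, -0.4]
grip_width: 0.524
```

```bash
python3 to.py .68 -.013 .20 -.015
```

```text
t 10.95 pos [0.4681 0.0724 0.1848] toolx [0.014 1.    0.   ] tooly [ 1.    -0.014 -0.002] tilt [-0.002  0.    -1.   ]
dp [-2.74  7.1  -0.52] turn 0.01 F [ 0.3 -1.7 -0.4] w 0.524
```

Now move away over the top and toward the back of the handle, then check the roll before closing.

Request:
move_arm(
  dp=[
    [-0.5,1.2,-0.4],
    [-1.2,2.6,-0.5],
    [-1.8,4.1,-0.5],
    [-2.4,5.6,-0.5],
    [-2.74,7.1,-0.5],
  ],
  turn=[0,0,0,0,0],
  jaw=[-1,-1,-1,-1,-1],
)

```text
time: 11.45
position: [0.6828, -0.0164, 0.1996]
tool_rot: [2.241, 2.2, -0.0]
ft_force: [0.1, -0.0, 1.7]
grip_width: 0.153
```

```bash
python3 to.py .675 -.013 .12 -.015; python3 - <<'E'
from ov import *
ims={n:ctrl.get_image(n) for n in("top","scene")}
overlay((.5005,.072,0),-.015,1.2,"pics/ov6.png",ims)
for n in ims:
    for d in ctrl.masks_of(n,"roll_center"):
        ys,xs=np.nonzero(d["region"]); r=cv2.minAreaRect(cv2.findNonZero(d["region"].astype(np.uint8))); print(n,round(d["confidence"],2),at_z(n,r[0],.06),r[2],ims[n][ys,xs].mean(0))
E
```

```text
t 11.45 pos [ 0.6828 -0.0164  0.1996] toolx [ 0.019  1.    -0.001] tooly [ 1.    -0.019  0.001] tilt [ 0.001 -0.001 -1.   ]
dp [ 0.11 -0.26  2.65] turn -0.04 F [ 0.1 -0.   1.7] w 0.153
top 0.86 [ 0.53043136 -0.53062072  0.06      ] 28.07248878479004 [ 67.20930233 124.94352159  69.66445183]
top 0.83 [ 0.36531393 -0.56868938  0.06      ] 18.43494987487793 [111.18654434  73.36697248 123.18654434]
top 0.62 [0.51534687 0.07537147 0.06      ] -0.0 [114.66593407 116.76410256 112.98315018]
top 0.55 [0.47906409 0.06961546 0.06      ] 90.0 [186.34365325 181.19814241 160.86687307]
scene 0.92 [0.47981389 0.07013737 0.06      ] 65.55604553222656 [181.49148936 176.08510638 160.33829787]
scene 0.43 [ 0.51268495 -0.49559056  0.06      ] 90.0 [ 48.13793103 121.75        57.02586207]
scene 0.23 [ 0.42846755 -0.40808938  0.06      ] 3.8140745162963867 [127.35546875  79.40234375  49.90234375]
```

View pics/ov6.png

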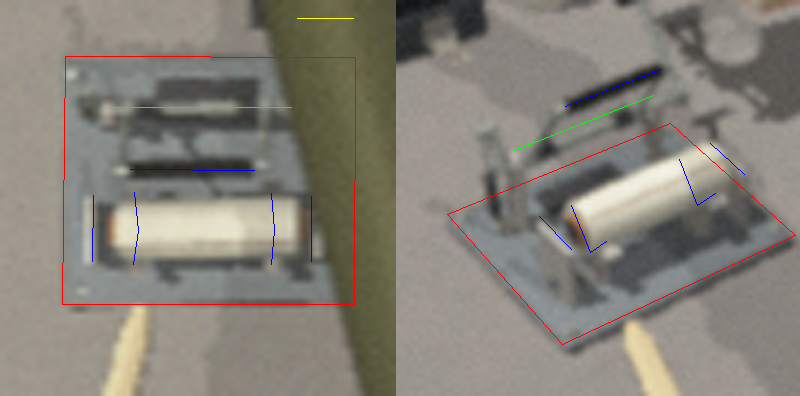

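Request:
move_arm(
  dp=[
    [0.1,-0.2,0.8],
    [0.1,-0.2,1.6],
    [0.1,-0.2,2.4],
    [0.1,-0.2,2.6],
    [0.1,-0.2,2.6],
  ],
  turn=[0,0,0,0,0],
  jaw=[-1,-1,-1,-1,-1],
)

```text
time: 12.15
position: [0.6736, -0.01, 0.1217]
tool_rot: [2.237, 2.205, -0.001]
ft_force: [-0.8, 0.9, 0.6]
grip_width: 0.007
```

Request:
move_arm(
  dp=[
    [0,-0.7,0],
    [0,-1.2,0],
    [0,-1.6,0],
    [0,-2.0,0],
    [0,-2.4,0],
  ],
  turn=[0,0,0,0,0],
  jaw=[-1,-1,-1,-1,-1],
)

```text
time: 12.65
position: [0.6057, -0.0087, 0.1255]
tool_rot: [2.233, 2.2, 0.01]
ft_force: [0.7, -0.7, 0.9]
grip_width: 0.007
```

```bash
python3 to.py .59 -.013 .12 -.015
```

```text
t 12.65 pos [ 0.6057 -0.0087  0.1255] toolx [ 0.015  1.    -0.001] tooly [ 1.    -0.015  0.01 ] tilt [ 0.01  -0.001 -1.   ]
dp [-0.15 -0.52  0.18] turn 0.0 F [ 0.7 -0.7  0.9] w 0.007
```

Request:
move_arm(
  dp=[
    [0,-0.3,0],
    [0,-0.5,0],
    [0,-0.5,0],
    [0,-0.5,0],
    [0,-0.5,0],
  ],
  turn=[0,0,0,0,0],
  jaw=[-1,-1,-1,-1,-1],
)

```text
time: 13.15
position: [0.5879, -0.0091, 0.1211]
tool_rot: [-2.238, -2.204, -0.0]
ft_force: [-0.2, -1.2, 0.0]
grip_width: 0.002
```

Request:
move_arm(
  dp=[
    [0,1,0],
    [0,2,-0.5],
    [0,2,-2],
    [0,2,-3],
    [-1,2,-4],
  ],
  turn=[0,0,0,0,0],
  jaw=[-1,-1,-1,-1,-1],
)

```text
time: 13.65
position: [0.6475, -0.0336, 0.2426]
tool_rot: [-2.226, -2.212, -0.006]
ft_force: [0.3, 0.9, 1.8]
grip_width: 0.007
```

```bash
python3 to.py .675 -.013 .12 -.015; python3 - <<'E'
from ov import *
ims={n:ctrl.get_image(n) for n in("top","scene")}
overlay((.5005,.072,0),-.015,.41,"pics/ov7.png",ims)
for n in ims:
    for d in ctrl.masks_of(n,"roll_center"):
        r=cv2.minAreaRect(cv2.findNonZero(d["region"].astype(np.uint8))); print(n,round(d["confidence"],2),at_z(n,r[0],.06))
E
```

```text
t 13.65 pos [ 0.6475 -0.0336  0.2426] toolx [0.006 1.    0.005] tooly [ 1.    -0.006  0.001] tilt [ 0.001  0.005 -1.   ]
dp [0.67 0.91 4.09] turn 0.1 F [0.3 0.9 1.8] w 0.007
top 0.85 [ 0.52867106 -0.52842961  0.06      ]
top 0.61 [ 0.36609195 -0.57030967  0.06      ]
top 0.38 [0.52154177 0.08739465 0.06      ]
scene 0.71 [ 0.48468997 -0.48479764  0.06      ]
scene 0.67 [0.4757982  0.07283992 0.06      ]
```

View pics/ov7.png

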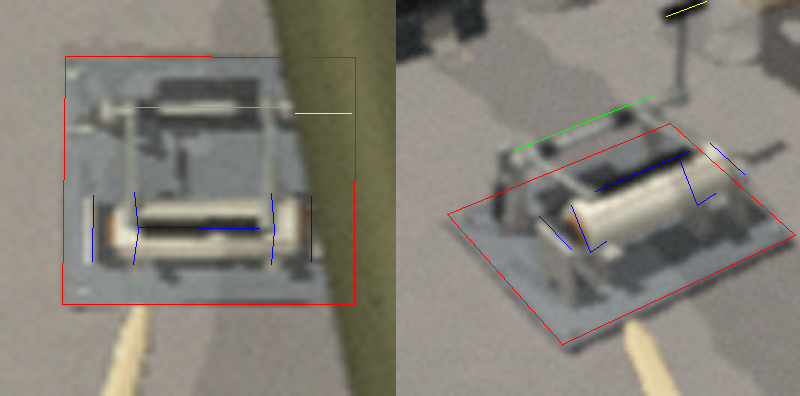

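The bail is down on the seated roll: the bar and handle coincide with the 0.41 rad overlay in both views. The gripper is clear of everything, so I am handing in.

```bash
python3 -c "
from bench import ctrl
print(ctrl.close_job())"
```

```text
the job is handed in; nothing more can be done
None
```

The roll is loaded in the dispenser, the bail is snapped down on it, and I handed the job in at about 13.7 s of the 64 s allowed. No verdict came back.

- **Bail back:** I pushed the lever from in front until the bail stayed back by itself. The camera overlay matched 1.2 rad.
- **Roll:** I gripped the white roll and released it into the cradles from about 16 mm above. The move interface could not lean the tool, so I kept the gripper upright and offset it toward the robot to pass the bar.
- **Contact at release:** the gripper, probably its body, touched something there, probably the raised bar. The wrist force reached about 30 N on the one reading taken there (limits: 40 N pressing, 120 N at the wrist). I lifted off at once and the bail stayed back.
- **Bail forward:** I pulled the lever from behind until the bail snapped over.

**Last checks:**
- **Roll position:** before I closed the bail, both cameras put the roll about 2–3 mm from my estimate of the seat. After closing, the scene camera put it about 5 mm off, with the bar partly hiding it. The top camera no longer picked it out cleanly. The limit is 12 mm.
- **Bail angle:** bar and handle line up with 0.41 rad in the scene view. In the top view only the bar could be checked, because the arm hid the handle.
- **Arm:** it was clear of everything at hand-in.
- **Beaker, dropper bottle and weight:** I did not measure them again. No move was aimed near them, and the only unexpected contact force was the one at release.

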